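# Snap the bangle bar into its display stand and lock it

## Robot

A 6-joint arm with a two-finger parallel gripper is mounted at the origin on the work surface. World frame = base frame: x ahead of the robot, y to its left, z up, the work surface at z = 0. Lengths are in m, angles in degrees, forces in N, time in s.
With the tool pointing down it reaches from about 0.4 to 0.825 m from the base axis. Payload 7 kg.
Tool frame: the origin (TCP) lies at the very end of the fingers, on their centre line; the grasp point (between the pads) lies 19 mm behind it; x points along the fingers, z is the direction in which the jaws open and shut, and the axes are right-handed (so a half turn about x gives the same grasp; the last joint's range is limited). The gripper opens to 88 mm and grips with 3 to 60 N. Pads are 19 mm wide; open, the fingers measure 130 mm over their backs; the gripper's body (78 mm by 193 mm) begins 47 mm behind the grasp point.
Start: joints at [-50.243, 20.546, 0.682, 0, -70.136, -16.507], TCP at [0.266, -0.62, 0.227] pointing down, gripper open.
Joint ranges: [-176.03, 176.03], [-82.01, 121.73], [-58.28, 71.71], [-173.87, 95.51], [-174.79, -0.11], [-173.66, 173.66]. Speed limits (degrees/s): [136.94, 136.94, 172.46, 180, 180, 180].

## Interface

Orientations are given as [roll, pitch, yaw] about the fixed x, y, z axes, in that order (R = Rz(yaw) Ry(pitch) Rx(roll)).
In Python, from plant import * gives the robot as it stands.
- The arm moves only by the tool arm_command, never from a script. Its argument "commands" is one flat list of numbers, 5 for each row, row after row: the shift along the tool's x, y, z in mm, then the turn about the tool's x in degrees, then the opening in per cent of the stroke, from 0 (shut) to 100 (fully open). A call has 1 to 5 rows; each row shifts and turns the pose as measured when the row begins, along the tool's axes as they then stand; what a row does not reach is not made up. A row lasts 1/8 s, in which the tool goes at most 62.5 mm and 10.7 degrees, less where a joint would pass 70% of its speed; a pose out of reach is approached as far as the arm can. A call is refused whole if a number of a shift passes 62.5 or a number of a turn 10.7, either way. A call with a gripper value outside its range is refused whole. The fingers move at their own pace and stop on an object; the grip force is fixed at half the most. Time passes only in rows, so rows that do not move let the fingers close. It gives the time, the measured TCP pose, the force and the opening at its end, in the units of the state.
- get_obs(): the state, without advancing time (a new reading comes with each control period).
- snapshot(name): name is "scene" or "top" or "wrist"; returns a dict with "frame" (384x512x3 uint8, blue, green, red), "fov_y" (degrees; the focal length in pixels is half the picture's height over the tangent of half this angle, whatever the lens; pixels are square), "cx", "cy" (the principal point, pixels), "world_to_cam" (4x4, takes a point from world to camera coordinates). Camera axes: x right, y up, looking along -z (the intrinsics and any distortion apply to the point x, -y, -z); pixel columns grow to the right and rows downward; lengths in m; the calibration is good to about 2 mm. A picture is of the moment at which its call begins. There is no depth.
- close_job(): hands the job in, once; it reports no verdict.
The state is a dict: "clock": time; "joint_pos": joint angles; "qvel": joint speeds; "tau": joint torques, N m; "tool_pos": TCP position; "orientation": TCP orientation; "force": force on the tool from outside, world axes, zero at the start; "moment": the same for the moment, N m; "opening": finger opening in m.
Only numpy, scipy, OpenCV 4.12 (cv2) and the standard library are available. Lean on these libraries where they do the work, as an engineer would, in place of code of your own. Each camera call takes 0.05 s, during which the arm holds its last target. There are 200 camera calls.

## Task

Put the bangle bar back on its display stand: lay it across the mouths of the two fork clips and let go of it, then press it down from above, gently and without forcing it, until it has snapped past both sprung jaws and sits fully home in both forks. Then throw the red-knobbed lock lever into the red notch, and leave the other things on the table where they are.

Things in the scene. Friction and masses are not known exactly. Their poses are not given: they have to be found in the camera images.
- bar: bangle bar: dark wooden rod, 30 mm diameter, a square brass cap (36 x 36 mm, 14 mm thick) on each end; 196 mm long overall, 168 mm of bare rod between the caps, 0.15 to 0.31 kg. Origin at its centre on the rod's axis; x runs along the rod. Starts lying on the table on its caps, axis 18 mm up.
- stand: display stand, fixed: dark base plate 110 mm (x) by 250 mm (y, -90 to +160 mm), 12 mm thick, two fork clips at y = -62 and +62 mm, lock lever at y = +130 mm. Origin on the table midway between the forks. The seated bar lies along the stand's y with its brass caps outside the forks; between the forks it is open. All offsets are in the stand's frame.
- seat (a point): where the bar's centre belongs when home: midway between the forks, 75 mm above the table; axes as the stand's. Laid in the mouths, the bar first rests on the jaw noses against the fixed cheeks, its axis 22 mm higher (about 97 mm above the table). Once it bottoms, pressing on with more than about 30 N counts as forcing it.
- fork_left (a point): seat of the fork clip at the stand's y = +62 mm: the bar axis when home, 75 mm above the table. The fork is 18 mm thick (26 mm over its jaw straps). Fixed grey cheek on its +x side, upright to 107 mm above the table, flaring outward to 125 mm; low cheek, 75 mm high, on its -x side. The sprung brass jaw hangs over the mouth from the -x side.
- fork_right (a point): seat of the other fork clip, alike, at the stand's y = -62 mm
- jaw_left (a joint): opening of the left fork's sprung jaw, rad: 0 closed, about 0.06 as the bar passes. Its round steel nose (12 mm diameter, axis at the stand's x = -17 mm, 86 mm high) overhangs the mouth 4 mm. Passing it takes 7 to 18 N straight down at that fork, depending on friction. The bar does not drop the rest of the way: it sticks where pressing stops, so press until it bottoms.
- jaw_right (a joint): the same for the right fork
- lever (a joint): lock lever angle, rad, about an axis along the stand's y at x = 0, y = +130 mm, 30 mm high. At 0 it leans 0.75 rad to the stand's -x, at 0.75 it is upright, at 1.5 it leans to +x. Stays where left; clicks into notches at 0.10 (white mark, unlocked, the start), 0.80 (red mark, locked), 1.40 (white, unused).
- lever_tip (a point): centre of the lever's red ball knob, 22 mm diameter, 130 mm from the pivot. Moving it takes a few newtons. Beside the lever, at the stand's y = +144 to +152 mm, stands the grey quadrant plate with the notch marks, up to 102 mm high.
- earring_stand: bystander: black T-shaped earring stand, 115 mm tall, base 64 mm across; origin under its base
- tall_earring_stand: bystander: black T-shaped earring stand, 150 mm tall, base 64 mm across; origin under its base
- goblet: bystander: stemmed glass of beads, 125 mm tall, 104 mm across the rim; origin under its foot
- pliers: bystander: blue-handled pliers lying on the table, on the robot's right, 150 mm long, 14 mm high; origin near the joint
- jewel_box: bystander, fixed: clear box with a glass lid, 130 x 170 x 49 mm; origin under its centre
Not all that is in view belongs to the job. Several things have the shape of the bar; the one meant has the colours described above.

How it is judged (in metres and radians):
On the way, in this order (a step that is already met when the one before it is completed fails the run):
1. the bar rests across both fork mouths, on the jaw noses, let go (z of bar in the frame of seat between 0.015 and 0.03 m and x of bar in the frame of seat between -0.008 and 0.008 m and angle between the x axis of bar and the y axis of stand, either way round below 0.08 rad and contact force between bar and the arm below 0.1 N and contact force between bar and the fingers below 0.1 N and linear speed of bar below 0.03 m/s), for 0.2 s.
2. the bar is home in both forks with both jaws closed over it (distance between bar and seat below 0.015 m and z of bar in the frame of seat below 0.0025 m and angle between the x axis of bar and the y axis of stand, either way round below 0.035 rad and value of joint each of jaw_left, jaw_right below 0.03 rad), for 0.2 s.
3. the lever is in the red notch (value of joint lever between 0.7 and 0.9 rad), for 0.2 s.
At the end, for the whole second after the job is handed in: The bar lies at rest in both forks, its centre within 15 mm of the seat point, no more than 2.5 mm above (3 mm below) its height, along the stand's y axis within 0.035 rad, both jaws closed over it (under 0.03 rad), and the lever stands in the red notch (0.70 to 0.90 rad) (all of step 2 and all of step 3 and z of bar in the frame of seat above -0.003 m and linear speed of bar below 0.02 m/s); the robot touches nothing.
It fails at once if the bar is slammed or forced on the stand (contact forces between them over 65 N in all) (contact force between bar and stand above 65 N).
It fails at once if a bystander is pushed more than 30 mm or tipped over (distance of any of earring_stand, tall_earring_stand, goblet, pliers from where it was at the start of the episode above 0.03 m or angle between any of earring_stand, tall_earring_stand, goblet's own z axis and vertical above 0.5 rad).
It also fails if it takes over 61 s, if anything falls off the work surface, if the arm or the gripper's body presses on something with over 40 N, if the wrist force passes 120 N, or if a joint passes its speed limit or range.

## Working session

There is one attempt and no reset: what is moved stays moved. The work goes in short steps, Python scripts to look and compute and a tool call to move; the robot and the scene stay as the last step left them, time stands still between calls to the robot, and variables do not carry over. Pictures are saved under pics/ and viewed, about 8 in all and at most 12, crops included, and the job is handed in when it is done.

Besides the shell and the picture viewer there is one more tool, called after ">>>" as name(argument=value, ...) on one line, values as JSON. arm_command: Moves the arm, as the interface text tells. Its arguments: {"type":"object","properties":{"commands":{"type":"array"}},"required":["commands"]}

```bash
mkdir -p pics; ls; python3 - <<'E'
from plant import *
import cv2,numpy as np
print(get_obs())
for n in ("scene","top"):
    s=snapshot(n); cv2.imwrite(f"pics/{n}0.png",cv2.resize(s["frame"],(800,600),interpolation=cv2.INTER_CUBIC)); print({k:v for k,v in s.items() if k!="frame"})
E
```

```text
pics
{'clock': 0.0, 'joint_pos': array([-5.02427496e+01,  2.05924027e+01,  6.32738110e-01, -2.02833955e-02,
       -7.01357910e+01, -1.65063082e+01]), 'qvel': array([ 0.12199527,  0.02469608, -0.04984505,  0.07089686,  0.03429151,
       -0.00687453]), 'tau': array([ 1.64564262e-04, -5.82720351e+01,  2.93057871e+01,  6.99727580e+00,
        6.86119020e-03, -1.83726147e-04]), 'tool_pos': array([ 0.26623225, -0.61973507,  0.22560339]), 'orientation': array([  5.21155988,  89.90265798, 118.45559407]), 'force': array([-0.13417606, -0.82407069,  0.3482911 ]), 'moment': array([ 0.00904406, -0.00395067, -0.02912732]), 'opening': 0.08753771583596115}
{'fov_y': 57.422449995111926, 'cx': 261.3293850852526, 'cy': 189.4469350180941, 'world_to_cam': array([[ 0.76739417,  0.64103099,  0.0136184 , -0.42754794],
       [-0.47256815,  0.55111288,  0.68771646,  0.18981658],
       [ 0.43334229, -0.53418523,  0.72585164, -1.31991052],
       [ 0.        ,  0.        ,  0.        ,  1.        ]])}
{'fov_y': 52.206237135704306, 'cx': 250.450764289796, 'cy': 194.44035602925314, 'world_to_cam': array([[ 0.02502318, -0.99953611,  0.01736088, -0.05478523],
       [ 0.99643996,  0.02633668,  0.08008615, -0.55624509],
       [-0.08050623,  0.01529507,  0.99663675, -1.14659957],
       [ 0.        ,  0.        ,  0.        ,  1.        ]])}
```

View pics/scene0.png

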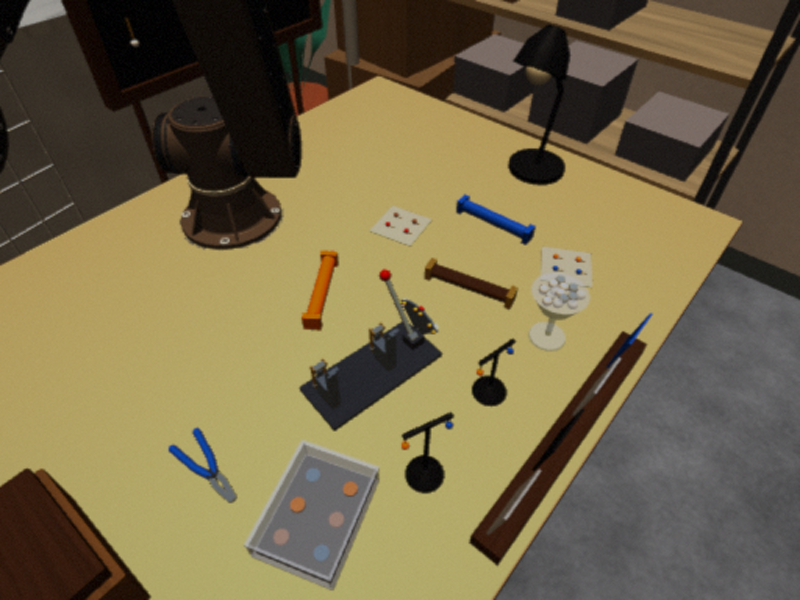

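View pics/top0.png

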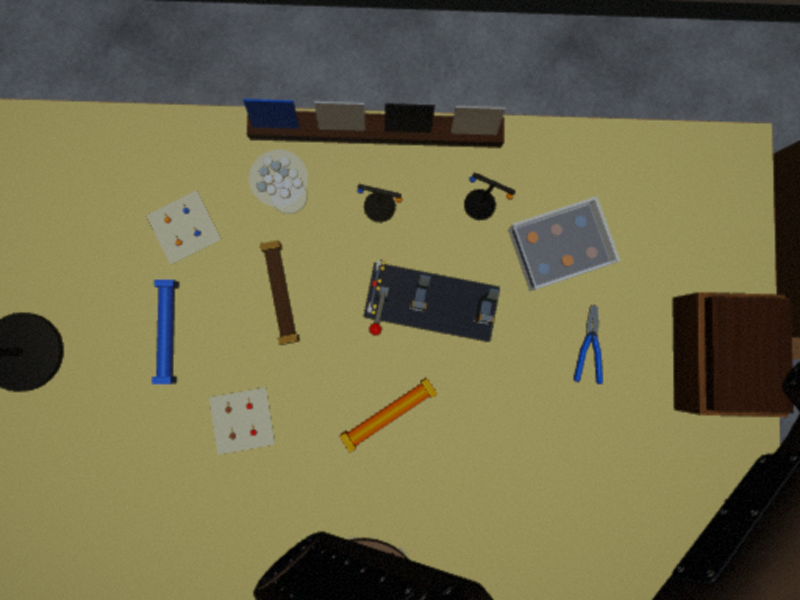

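Top view: the dark bar runs (271,246)–(289,338) and the stand plate's corners are (383,262), (500,287), (490,342), (366,317). The lever is on the left (+y) and leans to the robot. The orange and blue bars are decoys.

```bash
cat > h.py <<'E'
from plant import *
import cv2,numpy as np
def unproj(s,uv,z,sc=1.0):
    """pixel (in a picture scaled by sc) -> world point on the plane z"""
    f=s["frame"].shape[0]/2/np.tan(np.radians(s["fov_y"]/2))
    u,v=np.array(uv,float)/sc
    T=s["world_to_cam"];R=T[:3,:3];c=-R.T@T[:3,3]
    d=R.T@np.array([(u-s["cx"])/f,-(v-s["cy"])/f,-1])
    return c+d*(z-c[2])/d[2]
def proj(s,p):
    f=s["frame"].shape[0]/2/np.tan(np.radians(s["fov_y"]/2))
    q=s["world_to_cam"]@np.append(p,1)
    return np.array([s["cx"]+f*q[0]/-q[2],s["cy"]-f*q[1]/-q[2]])
E
python3 - <<'E'
from h import *
k=800/512
t=snapshot("top");s=snapshot("scene")
P=lambda S,uv,z:unproj(S,uv,z,k)[:3].round(4)
for n,S,pts in (("top",t,[(271,246),(289,338)]),("scene",s,[(431,269),(512,297)])):
    a,b=[P(S,p,.030 if n=="top" else .025) for p in pts]; print("bar",n,a,b,np.linalg.norm(a-b),(a+b)/2)
for n,S,pts in (("top",t,[(383,262),(500,287),(490,342),(366,317)]),("scene",s,[(441,352),(335,427),(301,387),(404,322)])):
    c=[P(S,p,.012) for p in pts]; print("plate",n,c,[np.linalg.norm(c[i]-c[i-1]).round(3) for i in range(4)])
# automatic fit
f=t["frame"];hsv=cv2.cvtColor(f,cv2.COLOR_BGR2HSV)
m=((hsv[...,2]<75)).astype(np.uint8)*255
m=cv2.morphologyEx(m,cv2.MORPH_CLOSE,np.ones((7,7)))
for c in cv2.findContours(m,0,2)[0]:
    r=cv2.minAreaRect(c)
    if 300<cv2.contourArea(c)<6000: print(np.array(r[0])*k,np.array(r[1])*k,r[2])
E
```

```text
bar top [0.6613 0.1917 0.03  ] [0.4872 0.1508 0.03  ] 0.17883964884778766 [0.57425 0.17125 0.03   ]
bar scene [0.493  0.1517 0.025 ] [0.6693 0.1946 0.025 ] 0.18144448186704384 [0.58115 0.17315 0.025  ]
plate top [array([ 0.6392, -0.0225,  0.012 ]), array([ 0.5966, -0.2503,  0.012 ]), array([ 0.4897, -0.2322,  0.012 ]), array([0.5316, 0.0074, 0.012 ])] [np.float64(0.112), np.float64(0.232), np.float64(0.108), np.float64(0.243)]
plate scene [array([ 0.6394, -0.0027,  0.012 ]), array([ 0.6003, -0.2442,  0.012 ]), array([ 0.4974, -0.2267,  0.012 ]), array([0.5383, 0.009 , 0.012 ])] [np.float64(0.102), np.float64(0.245), np.float64(0.104), np.float64(0.239)]
[372.65625 564.84375] [ 67.1875 239.0625] 90.0
[ 31.25   351.5625] [78.125 62.5  ] 90.0
[430.89323044 302.42333412] [128.23411226  58.83795619] 10.619654655456543
[280.19707203 293.15028191] [97.13926315 18.07066947] 78.87081146240234
[375.83830357 203.91941071] [43.21518838 32.32355714] 12.994616508483887
[485.23588181 199.99674559] [44.88363564 42.60383248] 24.227745056152344
[372.93367386 122.37194777] [259.54127312  41.14202261] 1.7899105548858643
```

```bash
cat >> h.py <<'E'
from scipy.spatial.transform import Rotation as Ro
def tool(): 
    o=get_obs(); return np.array(o["tool_pos"]),Ro.from_euler("xyz",o["orientation"],degrees=True).as_matrix()
def go(target,zdir=None,n=None):
    """total shift in tool axes (mm) and turn about tool x (deg) to put the jaw axis along world yaw zdir (mod 180); rows of n equal parts"""
    p,R=tool(); d=np.array(target)-p
    yaw=np.degrees(np.arctan2(R[1,2],R[0,2])); turn=0
    if zdir is not None: turn=-((zdir-yaw+90)%180-90)
    sh=R.T@d*1000
    n=n or int(max(np.ceil(np.abs(sh).max()/60),np.ceil(abs(turn)/10.5),1))
    print("tcp",p.round(4),"tilt",R[:,0].round(3),"jaw yaw %.1f"%yaw,"shift",sh.round(1),"turn %.1f"%turn,"n",n)
    for i in range(n):
        a=np.radians(turn*i/n);Rx=Ro.from_rotvec([a,0,0]).as_matrix()
        print((Rx.T@sh/n).round(1),round(turn/n,1))
E
python3 -c "
from h import *
s=snapshot('wrist');print(s['world_to_cam'].round(3),s['fov_y'],s['cx'],s['cy'])
go((.45,-.15,.25),n=10)"
```

```text
[[-0.394  0.919  0.001  0.675]
 [-0.885 -0.379 -0.272  0.035]
 [-0.249 -0.108  0.962 -0.391]
 [ 0.     0.     0.     1.   ]] 62.6984069795791 255.17360786670054 192.62788178252347
tcp [ 0.2663 -0.62    0.2261] tilt [-0.     0.001 -1.   ] jaw yaw 113.2 shift [ -23.6 -354.3  359.4] turn 0.0 n 10
[ -2.4 -35.4  35.9] 0.0
[ -2.4 -35.4  35.9] 0.0
[ -2.4 -35.4  35.9] 0.0
[ -2.4 -35.4  35.9] 0.0
[ -2.4 -35.4  35.9] 0.0
[ -2.4 -35.4  35.9] 0.0
[ -2.4 -35.4  35.9] 0.0
[ -2.4 -35.4  35.9] 0.0
[ -2.4 -35.4  35.9] 0.0
[ -2.4 -35.4  35.9] 0.0
```

>>> arm_command(commands=[-6,-36,40,0,100,-6,-36,40,0,100,-6,-36,40,0,100,-6,-36,40,0,100,-6,-36,40,0,100])

```text
clock: 0.88
tool_pos: [0.3536, -0.3609, 0.2542]
orientation: [20.6, 89.7, 133.5]
force: [1.1, -1.3, 0.5]
opening: 0.0873
```

>>> arm_command(commands=[-6,-36,40,0,100,-6,-36,40,0,100,-6,-36,40,0,100,-6,-36,40,0,100,0,0,0,0,100])

```text
clock: 1.5
tool_pos: [0.4261, -0.1479, 0.2811]
orientation: [-48.3, 89.8, 64.9]
force: [1.0, 0.3, 0.3]
opening: 0.0881
```

```bash
python3 -c "
from h import *
go((.55,-.12,.28),-10)"
```

```text
tcp [ 0.4261 -0.1479  0.2811] tilt [ 0.002  0.003 -1.   ] jaw yaw 113.2 shift [   1.4 -124.9  -23.1] turn -56.8 n 6
[  0.2 -20.8  -3.9] -9.5
[  0.2 -19.9  -7.2] -9.5
[  0.2 -18.4 -10.4] -9.5
[  0.2 -16.5 -13.3] -9.5
[  0.2 -14.1 -15.8] -9.5
[  0.2 -11.3 -17.9] -9.5
```

>>> arm_command(commands=[-6,-40,-8,0,100,-6,-40,-8,0,100,-6,-40,-7,0,100,0,0,0,0,100])

```text
clock: 2.0
tool_pos: [0.5477, -0.1218, 0.3001]
orientation: [-55.4, 89.8, 57.9]
force: [-0.7, -0.0, -0.4]
opening: 0.0876
```

```bash
python3 -c "
from h import *
import pickle
go((.575,.172,.25),103.3)
print(get_obs()['joint_pos'].round(1))
s=snapshot('wrist');pickle.dump(s,open('w1.pkl','wb'));cv2.imwrite('pics/w1.png',cv2.resize(s['frame'],(800,600),interpolation=cv2.INTER_CUBIC))"
```

```text
tcp [ 0.5477 -0.1218  0.3001] tilt [ 0.002  0.004 -1.   ] jaw yaw 113.2 shift [  51.2 -140.8  259.1] turn 9.9 n 5
[ 10.2 -28.2  51.8] 2.0
[ 10.2 -26.3  52.8] 2.0
[ 10.2 -24.5  53.6] 2.0
[ 10.2 -22.6  54.5] 2.0
[ 10.2 -20.7  55.2] 2.0
[  7.3   7.5  -7.1  -0.2 -75.3 -74. ]
```

View pics/w1.png

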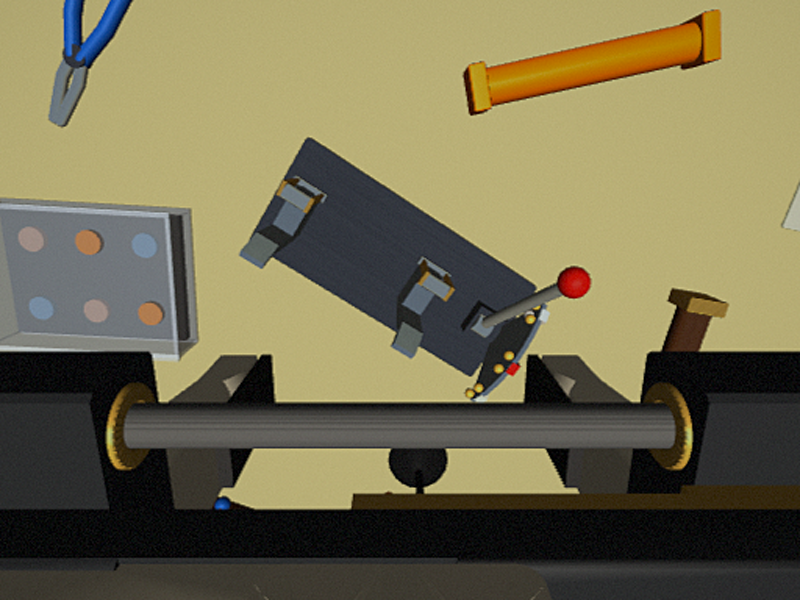

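```bash
python3 -c "
from h import *
import pickle
s=pickle.load(open('w1.pkl','rb'));k=800/512
cv2.imwrite('pics/w1c.png',cv2.resize(s['frame'][80:265,145:365],(792,666),interpolation=cv2.INTER_CUBIC)[:600])
c=[unproj(s,p,.012,k) for p in ((308,138),(543,291),(474,376))]
print(np.round(c,4),np.linalg.norm(c[0]-c[1]),np.linalg.norm(c[2]-c[1]))
y=c[1]-c[0];print('yaw',np.degrees(np.arctan2(y[1],y[0]))-90)
f=[unproj(s,p,.125,k) for p in ((240,256),(264,267),(392,344),(418,357))]
d=(f[2]+f[3]-f[0]-f[1])/2;print(np.round(f,4),np.linalg.norm(d),np.degrees(np.arctan2(d[1],d[0]))-90,(sum(f)/4).round(4))
print('knob',unproj(s,(574,282),.1335,k))
"
```

```text
[[ 0.4934 -0.2294  0.012 ]
 [ 0.5348  0.0206  0.012 ]
 [ 0.6385 -0.0015  0.012 ]] 0.25337002259244773 0.10606441955377481
yaw -9.397152861288916
[[ 0.5806 -0.2259  0.125 ]
 [ 0.5814 -0.2082  0.125 ]
 [ 0.5989 -0.1049  0.125 ]
 [ 0.6008 -0.0835  0.125 ]] 0.1243030899928123 -8.736539339037435 [ 0.5904 -0.1556  0.125 ]
knob [ 0.50594401 -0.00981632  0.1335    ]
```

View pics/w1c.png

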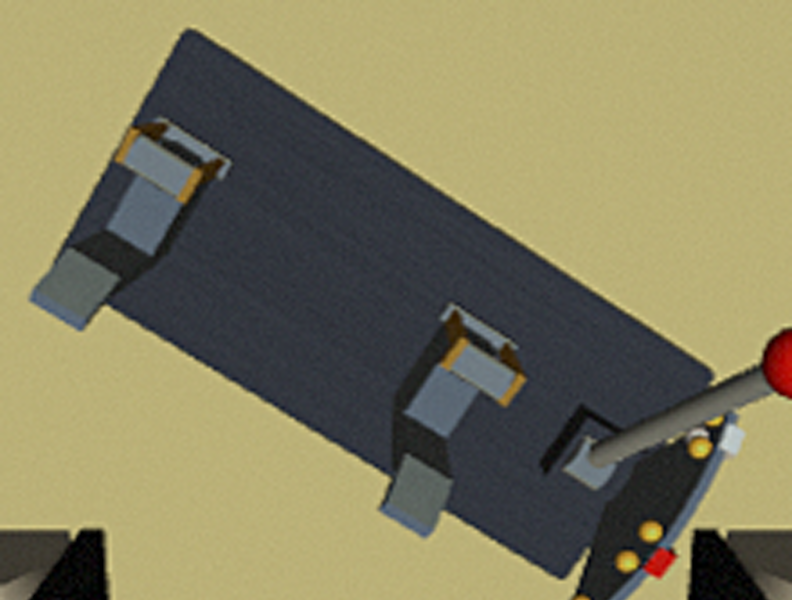

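The wrist view shows the plate corners at (308,138), (543,291), (474,376) and the knob at (574,282). They agree on a stand origin of about (0.5615, -0.1495) and a yaw of about -9.2°. Next is the bar.

>>> arm_command(commands=[0,-28,52,2,100,0,-26,53,2,100,6,-24,54,2,100,10,-23,54,2,100,16,-20,55,2,100])

```text
clock: 2.68
tool_pos: [0.5712, 0.1702, 0.2703]
orientation: [-51.5, 89.6, 50.7]
force: [0.0, -0.2, 0.5]
opening: 0.0876
```

```bash
python3 -c "
from h import *
import pickle
go((.577,.172,.15),103.3)
s=snapshot('wrist');pickle.dump(s,open('w2.pkl','wb'));cv2.imwrite('pics/w2.png',cv2.resize(s['frame'],(800,600),interpolation=cv2.INTER_CUBIC))"
```

```text
tcp [0.5712 0.1702 0.2703] tilt [ 0.004  0.005 -1.   ] jaw yaw 102.2 shift [120.3  -5.4   0. ] turn -1.1 n 3
[40.1 -1.8  0. ] -0.4
[40.1 -1.8 -0. ] -0.4
[40.1 -1.8 -0. ] -0.4
```

View pics/w2.png

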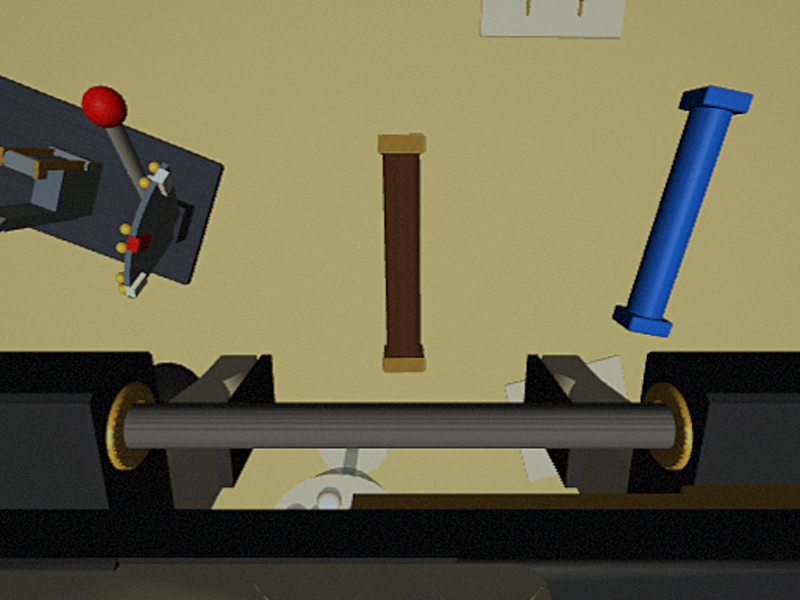

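```bash
python3 -c "
from h import *
import pickle
s=pickle.load(open('w2.pkl','rb'));k=800/512
a,b=[unproj(s,p,.036,k) for p in ((402,153),(404.5,357))]
c,d=[unproj(s,p,.036,k) for p in ((401.5,134),(404.5,371))]
print(a,b,np.linalg.norm(a-b),np.linalg.norm(c-d),(a+b)/2,(c+d)/2)
m=[unproj(s,p,.018,k) for p in ((401.5,160),(404.5,345))]
v=m[1]-m[0];yaw=np.degrees(np.arctan2(v[1],v[0]));print(m,yaw)
C=(c+d)/2; go((*C[:2],.10),yaw+90)
"
```

```text
[0.49347231 0.15678147 0.036     ] [0.65674976 0.19456113 0.036     ] 0.16759125593482216 0.19437655655667488 [0.57511103 0.1756713  0.036     ] [0.57479318 0.17541796 0.036     ]
[array([0.49855748, 0.15768048, 0.018     ]), array([0.65275644, 0.19397589, 0.018     ])] 13.245203165730885
tcp [0.571  0.1756 0.2669] tilt [ 0.001  0.005 -1.   ] jaw yaw 102.2 shift [166.9  -3.4  -1.7] turn -1.0 n 3
[55.6 -1.1 -0.6] -0.3
[55.6 -1.1 -0.6] -0.3
[55.6 -1.1 -0.6] -0.3
```

>>> arm_command(commands=[55,-3,-2,-1,100,55,0,0,0,100,55,0,0,0,100,0,0,0,0,100,0,0,0,0,100])

```text
clock: 3.35
tool_pos: [0.5735, 0.1734, 0.1014]
orientation: [-49.2, 89.6, 54.2]
force: [0.4, 0.7, 1.2]
opening: 0.0877
```

```bash
python3 -c "
from h import *
go((.575,.1755,.006),103.2)"
```

```text
tcp [0.5735 0.1734 0.1014] tilt [ 0.004  0.006 -1.   ] jaw yaw 103.4 shift [95.4 -1.4  1.2] turn 0.2 n 2
[47.7 -0.7  0.6] 0.1
[47.7 -0.7  0.6] 0.1
```

>>> arm_command(commands=[35,-1,1,0,100,35,0,0,0,100,20,0,0,0,100,5,0,0,0,100,0,0,0,0,100])

```text
clock: 3.98
tool_pos: [0.5839, 0.1789, 0.0192]
orientation: [-67.9, 88.3, 35.6]
force: [-0.1, -0.6, 0.1]
opening: 0.0875
```

>>> arm_command(commands=[0,0,0,0,0,0,0,0,0,0,0,0,0,0,0,0,0,0,0,0,0,0,0,0,0])

```text
clock: 4.6
tool_pos: [0.5857, 0.18, 0.0231]
orientation: [-68.5, 88.0, 34.9]
force: [-0.1, -0.3, 0.2]
opening: 0.0432
```

```bash
python3 -c "
from h import *
o=get_obs();print(o['joint_pos'].round(1),o['qvel'].round(2))
go((.575,.1755,.006),103.2)"
```

```text
[  35.3   25.2  -22.4    0.   -40.4 -111.9] [ 0.1   0.04  0.03  0.02 -0.07  0.02]
tcp [0.5857 0.18   0.0231] tilt [ 0.028  0.02  -0.999] jaw yaw 103.5 shift [16.7 12.  -2.1] turn 0.3 n 1
[16.7 12.  -2.1] 0.3
```

>>> arm_command(commands=[0,6,-1,0,100,0,6,0,0,100,0,0,0,0,100,0,0,0,0,100])

```text
clock: 5.1
tool_pos: [0.5729, 0.1757, 0.0223]
orientation: [-68.5, 88.1, 35.0]
force: [-0.4, -1.1, -0.1]
opening: 0.0776
```

```bash
python3 -c "
from h import *
o=get_obs();print(o['joint_pos'].round(1),o['tau'].round(1))
go((.575,.1755,.006),103.2)"
```

```text
[  35.7   24.3  -24.2    0.   -39.6 -112.3] [ -0.  -54.6  20.5   4.9   0.   -0. ]
tcp [0.5729 0.1757 0.0223] tilt [ 0.028  0.019 -0.999] jaw yaw 103.5 shift [16.4 -1.4 -0.9] turn 0.3 n 1
[16.4 -1.4 -0.9] 0.3
```

>>> arm_command(commands=[6,-1,-1,0,100,6,0,0,0,100,4,0,0,0,100,0,0,0,0,100])

```text
clock: 5.6
tool_pos: [0.5747, 0.1752, 0.0047]
orientation: [-68.4, 88.1, 35.0]
force: [0.2, -0.8, 1.5]
opening: 0.0873
```

```bash
python3 -c "
from h import *
go((.575,.1755,.006),103.2)"
```

```text
tcp [0.5747 0.1752 0.0047] tilt [ 0.027  0.019 -0.999] jaw yaw 103.5 shift [-1.3 -0.4  0.2] turn 0.3 n 1
[-1.3 -0.4  0.2] 0.3
```

>>> arm_command(commands=[0,0,0,0,0,0,0,0,0,0,0,0,0,0,0,0,0,0,0,0,0,0,0,0,0])

```text
clock: 6.22
tool_pos: [0.5751, 0.1754, 0.0051]
orientation: [-68.6, 88.1, 34.9]
force: [0.9, 0.0, -0.5]
opening: 0.0429
```

>>> arm_command(commands=[0,0,0,0,0,0,0,0,0,0,0,0,0,0,0,0,0,0,0,0])

```text
clock: 6.72
tool_pos: [0.5751, 0.1754, 0.0052]
orientation: [-68.6, 88.0, 34.9]
force: [-0.8, -0.7, 0.4]
opening: 0.0289
```

>>> arm_command(commands=[-15,0,0,0,0,-30,0,0,0,0,-40,0,0,0,0,-50,0,0,0,0,-50,0,0,0,0])

```text
clock: 7.35
tool_pos: [0.5667, 0.1698, 0.1937]
orientation: [-66.8, 88.6, 36.6]
force: [2.3, 0.0, -2.3]
opening: 0.0293
```

>>> arm_command(commands=[-25,0,0,0,0,0,0,0,0,0])

```text
clock: 7.6
tool_pos: [0.5674, 0.17, 0.2262]
orientation: [-68.3, 88.1, 35.1]
force: [-0.7, 0.4, -2.6]
opening: 0.0293
```

```bash
python3 -c "
from h import *
o=get_obs();print(o['force'],o['opening'])
go((.5585,-.149,.20),170.8,n=12)"
```

```text
[-0.69243461  0.42378177 -2.64906182] 0.029326938694540956
tcp [0.5674 0.17   0.2262] tilt [ 0.027  0.019 -0.999] jaw yaw 103.4 shift [  19.9   83.5 -308.5] turn -67.4 n 12
[  1.7   7.  -25.7] -5.6
[  1.7   9.4 -24.9] -5.6
[  1.7  11.8 -23.9] -5.6
[  1.7  14.1 -22.6] -5.6
[  1.7  16.3 -21.1] -5.6
[  1.7  18.2 -19.4] -5.6
[  1.7  20.  -17.5] -5.6
[  1.7  21.7 -15.5] -5.6
[  1.7  23.1 -13.3] -5.6
[  1.7  24.3 -11. ] -5.6
[ 1.7 25.2 -8.5] -5.6
[ 1.7 25.9 -6. ] -5.6
```

>>> arm_command(commands=[0,7,-26,-5.6,0,0,9,-25,-5.6,0,0,12,-24,-5.6,0,0,14,-23,-5.6,0,0,16,-21,-5.6,0])

```text
clock: 8.22
tool_pos: [0.5607, 0.0334, 0.2187]
orientation: [-89.1, 88.5, 43.3]
force: [-0.2, -0.1, -2.2]
opening: 0.029
```

>>> arm_command(commands=[0,18,-19,-5.6,0,0,20,-17,-5.6,0,0,22,-15,-5.6,0,0,23,-13,-5.6,0,0,24,-11,-5.6,0])

```text
clock: 8.85
tool_pos: [0.5533, -0.103, 0.21]
orientation: [-96.4, 88.9, 64.9]
force: [0.8, -0.7, -2.2]
opening: 0.0295
```

```bash
python3 -c "
from h import *
go((.5585,-.149,.22),170.8)"
```

```text
tcp [ 0.5533 -0.103   0.21  ] tilt [ 0.008  0.018 -1.   ] jaw yaw 161.3 shift [-10.8  41.7 -19.7] turn -9.5 n 1
[-10.8  41.7 -19.7] -9.5
```

>>> arm_command(commands=[-4,18,-10,-4,0,-4,18,-7,-4,0,0,2,-2,0,0,0,0,0,0,0,0,0,0,0,0])

```text
clock: 9.48
tool_pos: [0.5569, -0.1469, 0.2119]
orientation: [-76.1, 88.9, 93.3]
force: [0.6, -0.1, -2.2]
opening: 0.0291
```

```bash
python3 -c "
from h import *
import pickle
go((.5585,-.149,.20),170.8)
for n in ('wrist','top','scene'):
    s=snapshot(n);pickle.dump(s,open(n+'3.pkl','wb'))
    if n=='wrist':cv2.imwrite('pics/w3.png',cv2.resize(s['frame'],(800,600),interpolation=cv2.INTER_CUBIC))
go((.5585,-.149,.20),170.8)
"
```

```text
tcp [ 0.5569 -0.1469  0.2119] tilt [-0.001  0.019 -1.   ] jaw yaw 169.4 shift [11.9  2.  -2. ] turn -1.4 n 1
[11.9  2.  -2. ] -1.4
tcp [ 0.5571 -0.1469  0.2123] tilt [-0.     0.019 -1.   ] jaw yaw 169.4 shift [12.3  2.  -1.8] turn -1.4 n 1
[12.3  2.  -1.8] -1.4
```

View pics/w3.png

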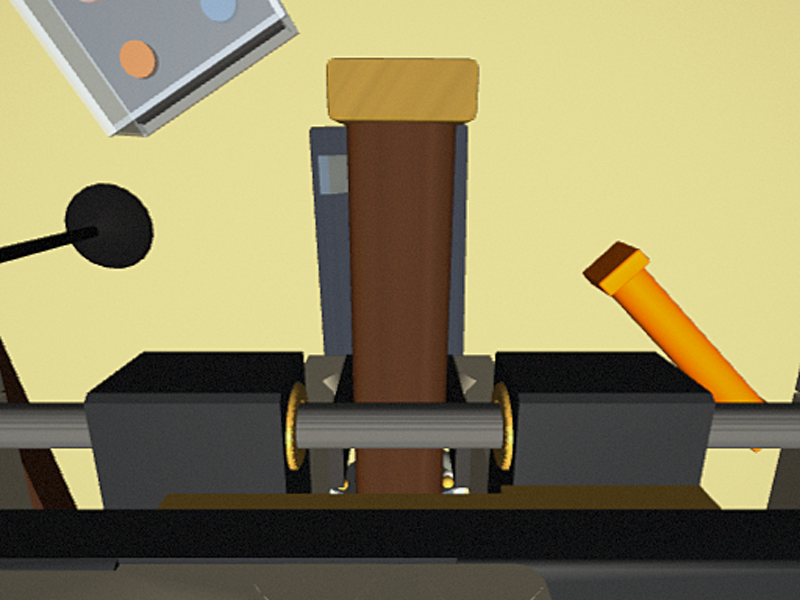

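```bash
python3 -c "
from h import *
import pickle
s=pickle.load(open('wrist3.pkl','rb'));k=800/512
ang=lambda v:np.degrees(np.arctan2(v[1],v[0]))
L=[unproj(s,p,.012,k) for p in ((310,128),(325,355))];R=[unproj(s,p,.012,k) for p in ((467,126),(463,355))]
print('plate corners',np.round([L[0],R[0]],4),np.linalg.norm(L[0]-R[0]),'edge yaw',ang(L[1]-L[0])-90,ang(R[1]-R[0])-90, 'end', ang(L[0]-R[0]))
B=[unproj(s,p,.225,k) for p in ((402,125),(402,350))];print('bar',np.round(B,4),ang(B[0]-B[1])+90)
cap=unproj(s,(402,122),.243,k);print('cap inner top edge',cap, unproj(s,(402,59),.243,k))
w=np.radians(-9.2);x=np.array([np.cos(w),np.sin(w)]);y=np.array([-x[1],x[0]])
print('origins',L[0][:2]-.055*x+.09*y,R[0][:2]+.055*x+.09*y)
t=pickle.load(open('top3.pkl','rb'));c=pickle.load(open('scene3.pkl','rb'))
a=cv2.resize(t['frame'][140:240,210:340],(520,400),interpolation=cv2.INTER_CUBIC)
cv2.imwrite('pics/t3.png',a)
"
```

```text
plate corners [[ 0.5985 -0.2485  0.012 ]
 [ 0.4926 -0.2299  0.012 ]] 0.10750395760385349 edge yaw -9.674457073290029 -9.455677555370116 end -9.995557563920176
bar [[ 0.5404 -0.2288  0.225 ]
 [ 0.5527 -0.163   0.225 ]] -10.584283141553485
cap inner top edge [ 0.54061293 -0.22859894  0.243     ] [ 0.53807288 -0.2421922   0.243     ]
origins [ 0.55861213 -0.15087858] [ 0.56132494 -0.14980585]
```

>>> arm_command(commands=[15,3,-2,-1.1,0,20,0,0,0,0,20,0,0,0,0,20,0,0,0,0,5,0,0,0,0])

```text
clock: 10.25
tool_pos: [0.5581, -0.148, 0.1268]
orientation: [-78.0, 88.9, 92.7]
force: [0.8, 0.7, -1.3]
opening: 0.029
```

>>> arm_command(commands=[0,0,0,0,0,0,0,0,0,0])

```text
clock: 10.5
tool_pos: [0.5583, -0.1481, 0.1269]
orientation: [-77.8, 88.9, 93.1]
force: [-0.3, -0.5, -1.6]
opening: 0.0291
```

```bash
python3 -c "
from h import *
go((.559,-.150,.088),170.5)"
```

```text
tcp [ 0.5583 -0.1481  0.1269] tilt [-0.001  0.019 -1.   ] jaw yaw 170.8 shift [38.9  2.5 -1.1] turn 0.3 n 1
[38.9  2.5 -1.1] 0.3
```

>>> arm_command(commands=[10,2,-1,0,0,10,0,0,0,0,8,0,0,0,0,3,0,0,0,0,0,0,0,0,0])

```text
clock: 11.12
tool_pos: [0.5595, -0.1498, 0.0945]
orientation: [-82.7, 88.9, 88.1]
force: [-0.2, 0.5, -2.5]
opening: 0.0292
```

>>> arm_command(commands=[2,0,0,0,0,2,0,0,0,0,2,0,0,0,0,0,0,0,0,0])

```text
clock: 11.62
tool_pos: [0.56, -0.1497, 0.0887]
orientation: [-85.8, 88.9, 85.1]
force: [-0.6, -0.4, -1.2]
opening: 0.0292
```

>>> arm_command(commands=[1.5,0,0,0,0,1,0,0,0,0,0,0,0,0,0])

```text
clock: 12.0
tool_pos: [0.5609, -0.1497, 0.0867]
orientation: [-91.3, 88.9, 79.5]
force: [0.3, 0.1, -0.7]
opening: 0.0292
```

>>> arm_command(commands=[1,0,0,0,0,1,0,0,0,0,0,0,0,0,0])

```text
clock: 12.38
tool_pos: [0.5618, -0.1497, 0.0852]
orientation: [-96.6, 88.9, 74.3]
force: [0.5, 0.9, -1.2]
opening: 0.0294
```

```bash
python3 -c "
from h import *
import pickle
for i in range(1):
  print(get_obs()['force']); go((.5605,-.150,.084),170.5)
s=snapshot('scene')
cv2.imwrite('pics/s4.png',cv2.resize(s['frame'][180:290,170:310],(764,600),interpolation=cv2.INTER_CUBIC))
print(get_obs()['force'])"
```

```text
[ 0.54094677  0.86649717 -1.15513749]
tcp [ 0.5618 -0.1497  0.0852] tilt [ 0.005  0.019 -1.   ] jaw yaw 170.9 shift [1.2 0.5 1.2] turn 0.4 n 1
[1.2 0.5 1.2] 0.4
[ 0.41050274 -0.95790538 -0.69432456]
```

View pics/s4.png

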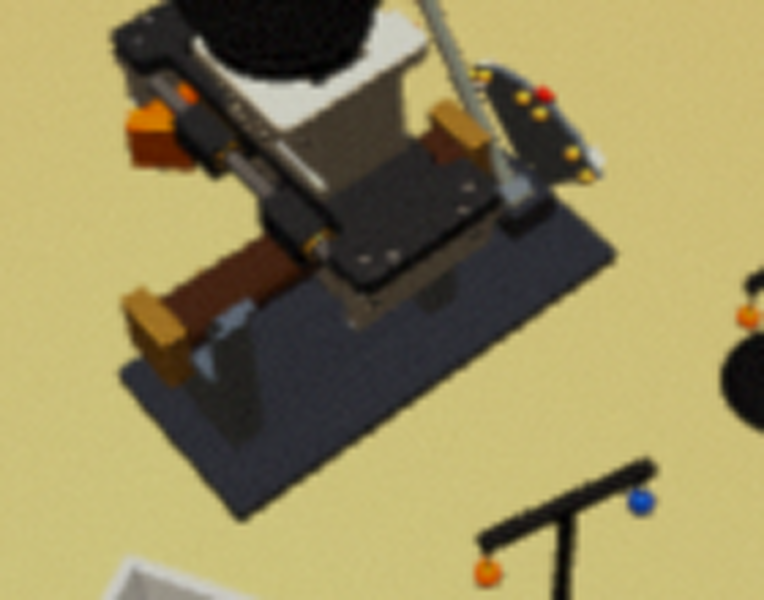

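The scene crop shows the bar across both forks with its caps outside them, on the inner side of the cheeks. I'll lower it to contact.

>>> arm_command(commands=[1,0,0.7,0.4,0,0,0,0,0,0])

```text
clock: 12.68
tool_pos: [0.562, -0.1497, 0.0847]
orientation: [-101.7, 88.9, 68.8]
force: [0.4, -1.4, -1.3]
opening: 0.0289
```

>>> arm_command(commands=[1,0,0,0,0,0,0,0,0,0])

```text
clock: 12.92
tool_pos: [0.5623, -0.1498, 0.0842]
orientation: [-103.7, 88.9, 66.8]
force: [1.4, -0.8, -0.5]
opening: 0.0293
```

>>> arm_command(commands=[1,0,0,0,0,0,0,0,0,0])

```text
clock: 13.18
tool_pos: [0.5623, -0.1498, 0.0841]
orientation: [-104.8, 88.9, 65.7]
force: [2.1, 0.1, 0.1]
opening: 0.0294
```

>>> arm_command(commands=[0,0,0,0,20,0,0,0,0,30,0,0,0,0,50,0,0,0,0,100,0,0,0,0,100])

```text
clock: 13.8
tool_pos: [0.5606, -0.1496, 0.0827]
orientation: [-94.6, 88.9, 75.9]
force: [-0.0, 0.2, -0.7]
opening: 0.0541
```

>>> arm_command(commands=[0,0,0,0,100,0,0,0,0,100,0,0,0,0,100,-10,0,0,0,100,-25,0,0,0,100])

```text
clock: 14.42
tool_pos: [0.5588, -0.1503, 0.117]
orientation: [-80.0, 88.9, 90.4]
force: [-0.7, 0.1, -0.2]
opening: 0.0875
```

>>> arm_command(commands=[-30,0,0,0,0,-20,0,0,0,0,0,0,0,0,0,0,0,0,0,0,0,0,0,0,0])

```text
clock: 15.05
tool_pos: [0.5595, -0.1514, 0.1719]
orientation: [-93.2, 88.9, 77.3]
force: [0.2, -0.3, -0.7]
opening: 0.0432
```

```bash
python3 -c "
from h import *
import pickle
print(get_obs()['force']); go((.5612,-.150,.120),170.5)
s=snapshot('wrist');pickle.dump(s,open('wrist5.pkl','wb'));t=snapshot('scene')
a=cv2.resize(s['frame'],(400,300));b=cv2.resize(t['frame'][180:290,170:310],(382,300),interpolation=cv2.INTER_CUBIC)
cv2.imwrite('pics/s5.png',np.hstack([a,b]))
go((.5612,-.150,.120),170.5)"
```

```text
[ 0.21776741 -0.28227193 -0.68091983]
tcp [ 0.5595 -0.1514  0.1719] tilt [ 0.004  0.018 -1.   ] jaw yaw 170.5 shift [51.9 -0.7 -1.4] turn -0.0 n 1
[51.9 -0.7 -1.4] -0.0
tcp [ 0.5595 -0.1514  0.1718] tilt [ 0.004  0.018 -1.   ] jaw yaw 170.5 shift [51.8 -0.7 -1.4] turn -0.0 n 1
[51.8 -0.7 -1.4] -0.0
```

View pics/s5.png

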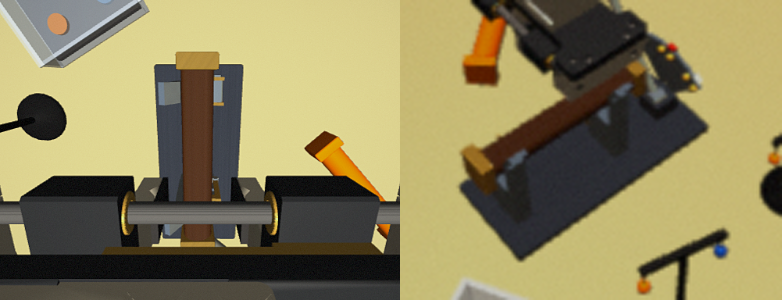

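```bash
python3 -c "
from h import *
import pickle
s=pickle.load(open('wrist5.pkl','rb'));k=400/512
q=[unproj(s,p,.115,k) for p in ((197.5,52),(197.5,69),(198,242))];print(np.round(q,4))
y=np.array([.165,.986]);print(q[0][:2]+.098*y,q[1][:2]+.084*y,q[2][:2]-.084*y)
m=[unproj(s,p,.097,k) for p in ((197.5,75),(197.5,170))];v=m[0]-m[1];print(np.degrees(np.arctan2(v[1],v[0]))+90,m)
go((.5612,-.150,.120),170.5)"
```

```text
[[ 0.5452 -0.2453  0.115 ]
 [ 0.5474 -0.2324  0.115 ]
 [ 0.5753 -0.0664  0.115 ]]
[ 0.56134578 -0.14866104] [ 0.56124303 -0.14956104] [ 0.56139213 -0.14924347]
-9.706602655675269 [array([ 0.54832853, -0.22780203,  0.097     ]), array([ 0.56379064, -0.13740765,  0.097     ])]
tcp [ 0.5595 -0.1514  0.1718] tilt [ 0.004  0.018 -1.   ] jaw yaw 170.5 shift [51.8 -0.7 -1.4] turn -0.0 n 1
[51.8 -0.7 -1.4] -0.0
```

>>> arm_command(commands=[15,-1,-1.5,0,0,15,0,0,0,0,15,0,0,0,0,5,0,0,0,0,0,0,0,0,0])

```text
clock: 15.78
tool_pos: [0.5599, -0.1495, 0.1155]
orientation: [-76.9, 88.9, 93.6]
force: [0.5, 0.2, 0.2]
opening: 0.0006
```

```bash
python3 -c "
from h import *
go((.5613,-.1497,.113),170.4);print(get_obs()['opening'])"
```

```text
tcp [ 0.5599 -0.1495  0.1155] tilt [-0.001  0.018 -1.   ] jaw yaw 170.5 shift [ 2.5  0.  -1.4] turn 0.1 n 1
[ 2.5  0.  -1.4] 0.1
0.0006021515489064237
```

>>> arm_command(commands=[3,0,-1,0,0,0,0,0,0,0])

```text
clock: 16.02
tool_pos: [0.5615, -0.1497, 0.1129]
orientation: [-80.6, 88.9, 89.8]
force: [-0.0, 0.1, 0.6]
opening: 0.0003
```

>>> arm_command(commands=[2,0,0,0,0])

```text
clock: 16.15
tool_pos: [0.5621, -0.1498, 0.1119]
orientation: [-85.2, 89.0, 85.3]
force: [-3.1, 2.1, 12.4]
opening: 0.0003
```

>>> arm_command(commands=[2,0,0,0,0])

```text
clock: 16.27
tool_pos: [0.5625, -0.1498, 0.1115]
orientation: [-89.8, 89.0, 80.7]
force: [-5.1, 2.1, 14.0]
opening: 0.0005
```

>>> arm_command(commands=[3,0,0,0,0])

```text
clock: 16.4
tool_pos: [0.5634, -0.15, 0.1107]
orientation: [-98.6, 89.0, 72.0]
force: [-4.3, 1.2, 15.1]
opening: 0.0002
```

>>> arm_command(commands=[3,0,1.5,0,0])

```text
clock: 16.52
tool_pos: [0.5637, -0.1501, 0.1104]
orientation: [-112.5, 88.9, 58.1]
force: [-1.2, 0.8, 14.8]
opening: 0.0002
```

>>> arm_command(commands=[3,0,1.5,0,0])

```text
clock: 16.65
tool_pos: [0.5641, -0.1501, 0.1102]
orientation: [-125.0, 88.8, 45.7]
force: [-1.7, 2.2, 14.6]
opening: 0.0006
```

>>> arm_command(commands=[3,0,1,0,0])

```text
clock: 16.77
tool_pos: [0.5645, -0.1502, 0.1098]
orientation: [-133.3, 88.7, 37.4]
force: [-4.2, 1.3, 15.4]
opening: 0.0003
```

>>> arm_command(commands=[-6,0,2,0,0,-4,0,2,0,0,0,0,0,0,0])

```text
clock: 17.15
tool_pos: [0.5605, -0.1496, 0.1213]
orientation: [-135.8, 88.6, 34.9]
force: [0.2, -0.1, -0.2]
opening: 0.0003
```

```bash
python3 -c "
from h import *
go((.5610,-.1497,.113),170.4);print(get_obs()['force'])"
```

```text
tcp [ 0.5605 -0.1496  0.1213] tilt [ 0.02   0.014 -1.   ] jaw yaw 170.8 shift [ 8.3  0.2 -0.3] turn 0.4 n 1
[ 8.3  0.2 -0.3] 0.4
[ 0.15781734 -0.10363677 -0.20579472]
```

>>> arm_command(commands=[7,0,0.5,0,0,0,0,0,0,0,5,0,1,0,0])

```text
clock: 17.52
tool_pos: [0.5601, -0.1493, 0.1087]
orientation: [-138.4, 88.5, 32.4]
force: [1.2, -0.1, 16.3]
opening: 0.0004
```

>>> arm_command(commands=[5,0,2,0,0])

```text
clock: 17.65
tool_pos: [0.5616, -0.1495, 0.1061]
orientation: [-147.7, 88.3, 23.2]
force: [0.8, -0.3, 15.9]
opening: 0.0005
```

>>> arm_command(commands=[6,0,2,0,0])

```text
clock: 17.77
tool_pos: [0.562, -0.1496, 0.1024]
orientation: [-152.8, 88.0, 18.2]
force: [-2.9, 0.7, 16.1]
opening: 0.0004
```

>>> arm_command(commands=[5,0,2,0,0])

```text
clock: 17.9
tool_pos: [0.5619, -0.1495, 0.0991]
orientation: [-156.0, 87.8, 15.0]
force: [-1.2, 1.2, 10.6]
opening: 0.0003
```

>>> arm_command(commands=[4,0,2,0,0])

```text
clock: 18.02
tool_pos: [0.5615, -0.1491, 0.096]
orientation: [-157.5, 87.7, 13.5]
force: [1.3, 1.4, 2.0]
opening: 0.0007
```

>>> arm_command(commands=[4,0,2,0,0])

```text
clock: 18.15
tool_pos: [0.5608, -0.1492, 0.0927]
orientation: [-159.4, 87.6, 11.7]
force: [-0.5, -2.1, 5.6]
opening: 0.0005
```

>>> arm_command(commands=[2.5,0,0,0,0])

```text
clock: 18.27
tool_pos: [0.5608, -0.1494, 0.0901]
orientation: [-159.9, 87.6, 11.2]
force: [-1.4, 0.1, 6.6]
opening: 0.0003
```

>>> arm_command(commands=[2,0,0,0,0])

```text
clock: 18.4
tool_pos: [0.5612, -0.1495, 0.0897]
orientation: [-161.0, 87.5, 10.2]
force: [-10.5, 4.9, 32.8]
opening: 0.0006
```

>>> arm_command(commands=[2,0,0,0,0])

```text
clock: 18.52
tool_pos: [0.5612, -0.1495, 0.0898]
orientation: [-161.8, 87.5, 9.4]
force: [-11.0, 5.8, 26.4]
opening: 0.0004
```

>>> arm_command(commands=[-10,0,0,0,0,-30,0,0,0,0,-40,0,0,0,0,-40,0,0,0,0,0,0,0,0,0])

```text
clock: 19.15
tool_pos: [0.5545, -0.1499, 0.211]
orientation: [-159.0, 87.8, 12.1]
force: [0.4, -0.0, -1.0]
opening: 0.0003
```

```bash
python3 -c "
from h import *
import pickle
go((.4633,-.0015,.21),170.5)
go((.4633,-.0015,.115),170.5)
s=snapshot('wrist');pickle.dump(s,open('wrist6.pkl','wb'));t=snapshot('scene')
a=cv2.resize(s['frame'],(400,300));b=cv2.resize(t['frame'][180:290,170:310],(382,300),interpolation=cv2.INTER_CUBIC)
cv2.imwrite('pics/s6.png',np.hstack([a,b]))"
```

```text
tcp [ 0.5545 -0.1499  0.211 ] tilt [ 0.037  0.008 -0.999] jaw yaw 171.2 shift [  -1.2 -132.7  112.9] turn 0.7 n 3
[ -0.4 -44.2  37.6] 0.2
[ -0.4 -44.1  37.8] 0.2
[ -0.4 -43.9  38. ] 0.2
tcp [ 0.5545 -0.1499  0.211 ] tilt [ 0.037  0.008 -0.999] jaw yaw 171.2 shift [  93.7 -131.4  116.3] turn 0.7 n 3
[ 31.2 -43.8  38.8] 0.2
[ 31.2 -43.6  38.9] 0.2
[ 31.2 -43.5  39.1] 0.2
```

View pics/s6.png

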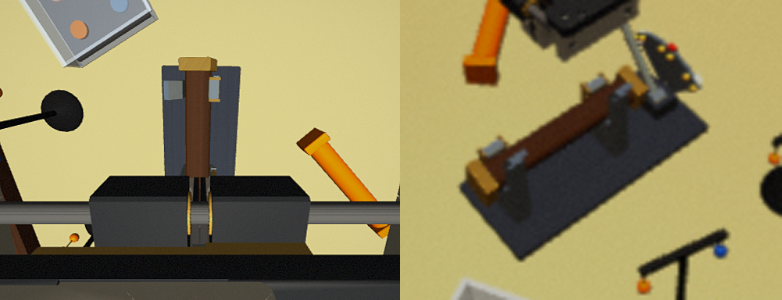

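The bar has dropped home and both brass jaws sit over it in the scene crop. TCP height at bottoming was 0.0897 m against 0.090 m expected. Next is the lever.

>>> arm_command(commands=[0,-30,30,0,0,0,-40,40,0,0,0,-40,35,0,0,0,-22,8,0,0,0,0,0,0,0])

```text
clock: 19.88
tool_pos: [0.4548, 0.0009, 0.1976]
orientation: [-151.4, 88.9, 19.5]
force: [-0.2, -0.1, -0.0]
opening: 0.0005
```

```bash
python3 -c "
from h import *
go((.4613,-.0015,.118),170.5)"
```

```text
tcp [0.4548 0.0009 0.1976] tilt [ 0.018  0.007 -1.   ] jaw yaw 171.0 shift [79.7  2.2 -5.4] turn 0.5 n 2
[39.9  1.1 -2.7] 0.2
[39.9  1.1 -2.7] 0.2
```

>>> arm_command(commands=[25,1,0,0,0,30,1,0,0,0,22,0,0,0,0,0,0,0,0,0])

```text
clock: 20.38
tool_pos: [0.4542, -0.0028, 0.1152]
orientation: [-151.7, 89.3, 19.2]
force: [0.2, 0.1, 0.9]
opening: 0.0006
```

```bash
python3 -c "
from h import *
x=np.array([.986,-.165]);y=-np.array([-.165,-.986]);o=np.array([.5612,-.1497])
p=o-.0255*x+.130*y;print(p);go((*p,.120),170.5,n=8)"
```

```text
[ 0.557507  -0.0173125]
tcp [ 0.4542 -0.0028  0.1152] tilt [ 0.012  0.004 -1.   ] jaw yaw 170.9 shift [  -3.6   -2.  -104.3] turn 0.4 n 8
[ -0.5  -0.2 -13. ] 0.1
[ -0.5  -0.3 -13. ] 0.1
[ -0.5  -0.3 -13. ] 0.1
[ -0.5  -0.3 -13. ] 0.1
[ -0.5  -0.3 -13. ] 0.1
[ -0.5  -0.3 -13. ] 0.1
[ -0.5  -0.3 -13. ] 0.1
[ -0.5  -0.3 -13. ] 0.1
```

Push to about 80 mm first, keeping the height.

>>> arm_command(commands=[-1,0,-13,0,0,-1,0,-13,0,0,-1,0,-13,0,0,-1,0,-13,0,0,-1,0,-13,0,0])

```text
clock: 21.0
tool_pos: [0.5134, -0.015, 0.1242]
orientation: [-37.8, 89.7, 133.0]
force: [-1.2, 0.4, 1.4]
opening: 0.0001
```

>>> arm_command(commands=[0,0,-10,0,0,0,0,-10,0,0,0,0,0,0,0])

```text
clock: 21.38
tool_pos: [0.537, -0.0188, 0.1245]
orientation: [-58.5, 89.8, 112.3]
force: [-0.4, 0.2, -0.2]
opening: 0.0002
```

```bash
python3 -c "
from h import *
go((.5575,-.0173,.120),170.5)
t=snapshot('scene');w=snapshot('wrist')
b=cv2.resize(t['frame'][150:260,220:360],(382,300),interpolation=cv2.INTER_CUBIC)
cv2.imwrite('pics/s7.png',np.hstack([cv2.resize(w['frame'],(400,300)),b]))
k=lambda th:np.array([.5612,-.1497,0])+np.array([.986,-.165,0])*.13*np.sin(th-.75)+np.array([.165,.986,0])*.13+np.array([0,0,.03+.13*np.cos(th-.75)])
for th in (.1,.5,.7,.8,.9):print(th,(proj(t,k(th))-[220,150])*300/110+[400,0],proj(w,k(th))*400/512)
"
```

```text
tcp [ 0.537  -0.0188  0.1245] tilt [-0.002  0.004 -1.   ] jaw yaw 170.8 shift [  4.5  -4.8 -20. ] turn 0.3 n 1
[  4.5  -4.8 -20. ] 0.3
0.1 [471.00781027  71.01836542] [247.8984862  202.39235091]
0.5 [499.73063795  79.89732001] [175.61865428 220.55309436]
0.7 [516.49388763  91.20841701] [129.81693064 224.17412007]
0.8 [525.15434467  98.4779951 ] [106.92323886 224.11116725]
0.9 [533.8557875 106.7332624] [ 85.14683348 222.77476666]
```

View pics/s7.png

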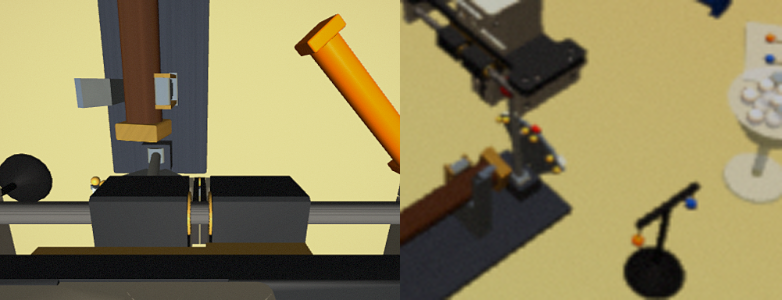

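>>> arm_command(commands=[0,-2,-8,0,0,0,-2,-8,0,0,0,0,0,0,0])

```text
clock: 21.85
tool_pos: [0.5463, -0.0194, 0.1248]
orientation: [5.8, 89.3, 176.6]
force: [-0.2, 0.6, 0.2]
opening: 0.0001
```

```bash
cat > lev.py <<'E'
from h import *
go((.5575,-.0173,.120),170.5)
k=lambda th:np.array([.5612,-.1497,0])+np.array([.986,-.165,0])*.13*np.sin(th-.75)+np.array([.165,.986,0])*.13+np.array([0,0,.03+.13*np.cos(th-.75)])
for n in ('scene','top'):
    t=snapshot(n);h=cv2.cvtColor(t['frame'],cv2.COLOR_BGR2HSV)
    m=(((h[...,0]<5)|(h[...,0]>174))&(h[...,1]>170)&(h[...,2]>60)).astype(np.uint8)
    c,l,st,ce=cv2.connectedComponentsWithStats(m)
    e=proj(t,k(.7))
    print(n,[(ce[i].round(1),st[i,2:5]) for i in range(1,c) if np.linalg.norm(ce[i]-e)<35],'pred',*[(a,proj(t,k(a)).round(1)) for a in (.1,.6,.7,.8,.9)])
E
python3 lev.py
```

```text
tcp [ 0.5463 -0.0194  0.1248] tilt [-0.013  0.001 -1.   ] jaw yaw 170.8 shift [  4.7  -3.8 -10.8] turn 0.3 n 1
[  4.7  -3.8 -10.8] 0.3
scene [(array([262.3, 186. ]), array([4, 3, 7], dtype=int32)), (array([269.2, 197.2]), array([3, 3, 6], dtype=int32))] pred (0.1, array([246., 176.])) (0.6, array([259.6, 181.2])) (0.7, array([262.7, 183.4])) (0.8, array([265.9, 186.1])) (0.9, array([269.1, 189.1]))
top [] pred (0.1, array([238.8, 210.2])) (0.6, array([243. , 187.8])) (0.7, array([244., 183.])) (0.8, array([244.9, 178.2])) (0.9, array([245.8, 173.5]))
```

>>> arm_command(commands=[0,-2,-9,0,0,0,-1,-8,0,0,0,0,0,0,0])

```text
clock: 22.32
tool_pos: [0.564, -0.0191, 0.1243]
orientation: [6.7, 89.2, 177.5]
force: [-3.3, 0.9, 2.0]
opening: 0.0
```

```bash
python3 lev.py
```

```text
tcp [ 0.564  -0.0191  0.1243] tilt [-0.014  0.001 -1.   ] jaw yaw 170.8 shift [ 4.3 -0.7  6.6] turn 0.3 n 1
[ 4.3 -0.7  6.6] 0.3
scene [(array([267.5, 183.5]), array([2, 2, 2], dtype=int32)), (array([265., 188.]), array([ 5,  5, 19], dtype=int32)), (array([269.3, 197. ]), array([3, 3, 7], dtype=int32))] pred (0.1, array([246., 176.])) (0.6, array([259.6, 181.2])) (0.7, array([262.7, 183.4])) (0.8, array([265.9, 186.1])) (0.9, array([269.1, 189.1]))
top [] pred (0.1, array([238.8, 210.2])) (0.6, array([243. , 187.8])) (0.7, array([244., 183.])) (0.8, array([244.9, 178.2])) (0.9, array([245.8, 173.5]))
```

>>> arm_command(commands=[0,0,10,0,0,0,0,25,0,0,0,0,35,0,0,-30,0,35,0,0,-40,0,20,0,0])

```text
clock: 23.05
tool_pos: [0.4353, 0.001, 0.1937]
orientation: [10.6, 89.0, -178.7]
force: [0.5, 0.5, 1.3]
opening: 0.0004
```

>>> arm_command(commands=[-40,40,20,0,0,-40,40,20,0,0,0,40,0,0,0,0,40,0,0,0,0,0,0,0,0])

```text
clock: 23.68
tool_pos: [0.368, -0.1531, 0.2815]
orientation: [-27.7, 89.8, 143.3]
force: [0.1, -0.7, 0.1]
opening: 0.0006
```

```bash
python3 lev.py; python3 -c "
from h import *
t=snapshot('scene');w=snapshot('top')
b=cv2.resize(t['frame'][160:280,180:320],(467,400),interpolation=cv2.INTER_CUBIC);a=cv2.resize(w['frame'][150:230,220:330],(330,240),interpolation=cv2.INTER_CUBIC);a=cv2.copyMakeBorder(a,0,160,0,0,0)
cv2.imwrite('pics/s8.png',np.hstack([b,a]))"
```

```text
tcp [ 0.368  -0.1531  0.2815] tilt [-0.003  0.002 -1.   ] jaw yaw 171.0 shift [ 161.3 -163.5 -166.5] turn 0.5 n 3
[ 53.8 -54.5 -55.5] 0.2
[ 53.8 -54.7 -55.3] 0.2
[ 53.8 -54.8 -55.2] 0.2
scene [(array([266.5, 186.5]), array([ 6,  6, 32], dtype=int32)), (array([269.2, 197.2]), array([3, 3, 6], dtype=int32))] pred (0.1, array([246., 176.])) (0.6, array([259.6, 181.2])) (0.7, array([262.7, 183.4])) (0.8, array([265.9, 186.1])) (0.9, array([269.1, 189.1]))
top [(array([246.2, 177.1]), array([ 8,  8, 48], dtype=int32)), (array([239., 181.]), array([3, 3, 7], dtype=int32))] pred (0.1, array([238.8, 210.2])) (0.6, array([243. , 187.8])) (0.7, array([244., 183.])) (0.8, array([244.9, 178.2])) (0.9, array([245.8, 173.5]))
```

View pics/s8.png

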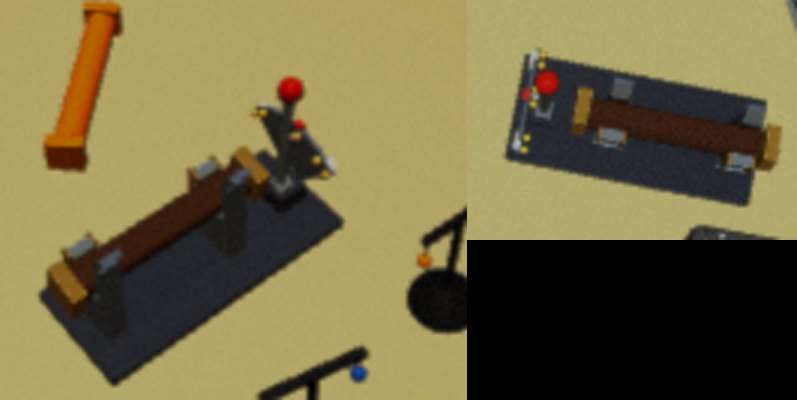

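```bash
python3 -c "
from plant import *
print(get_obs()['qvel'].round(2),get_obs()['force']);print(close_job())"
```

```text
[ 0.69  0.42  0.22  0.07 -0.19  0.16] [ 0.42600977  0.36126127 -0.89424282]
the job is handed in; nothing more can be done
None
```

The bar is home in both forks, the lever is in the red notch, and the job is handed in at about 24 s of the 61 s allowed. No verdict was reported.

- **Laying it down:** I set the bar across both fork mouths and let go. Afterwards it measured about 1 mm from the stand's centre and 0.2° out of line.
- **Pressing home:** I pressed it down with shut fingers. It gave way at about 16 N and bottomed 22.8 mm lower, against 22 mm expected. The reading peaked at about 33 N vertical (about 35 N in all) as it bottomed. That is slightly over the 30 N called gentle, and I backed off about a quarter of a second later. I could not read the force between bar and stand directly.
- **First press drifted:** My first small presses slid about 3 mm to the side, so I backed off, re-centred and pressed again.
- **Lever:** I pushed the knob over with the shut fingers. The two cameras put it at about 0.82 rad, inside the 0.70 to 0.90 range.
- **Last pictures:** The bar sits in both forks with both jaws over it, and the arm is clear of the stand. I did not measure the jaw angles or the seated height of each end separately. I also did not re-measure the bystanders, but none appeared to have moved in the areas I looked at.

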